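Load the fuse shuttle and hold it home on the test station

TASK

Stand one of the three loose fuses from the tray in each of the shuttle's three wells, right down to the bottom, while the shuttle still sits clear of the sprung plunger. Then push the loaded shuttle along its channel against the plunger until its front is hard against the stop, and finish while still pressing it there with the gripper's fingers: do not let go, or the spring pushes it back. Leave the mug, the screwdriver and the supply unit where they are.

Things in the scene. Friction and masses are not known exactly. Their poses are not given: they have to be found in the camera images.
- station: Fixed test station: aluminium plate 310 x 80 x 8 mm with an open, slippery channel. Origin: underside, on the channel's centre line; x is the direction in which the shuttle is pushed. Channel floor at z = 8 mm; side rails (inner faces y = +-30 mm, top z = 20 mm) run from x = -160 to 90 mm, then come the stop and, at x = 125 to 150 mm, a black cover up to z = 52 mm. Place and yaw vary.
- stop: The hard stop, fixed to the station: two dark steel shoulders left and right of the plunger (each 60 x 28 x 32 mm, 24 mm apart). Origin: on the channel floor, centred, in the plane of the two faces the shuttle meets (station x = 90 mm); axes as the station's.
- plunger (a joint): Travel in m of the sprung brass plunger (16 mm across, axis along station x, 16 mm above the channel floor): 0 is fully out, its nose 16 mm in front of the stop faces; grows as it is pressed in. It pushes back with 4 N when first touched and 12 N at 0.016, where the shuttle meets the hard stop.
- shuttle: Loose grey carrier in the channel, 170 mm long (x), 56 wide, 26 high, about 0.3 kg, with three round wells in its top (26 mm wide, 18 deep, centres at x = -15, 23, 61 mm) and a black grip post at the rear. Origin: centre of underside; x points to its front, which meets plunger and stop. 2 mm play to each rail; it starts with its front 35 to 60 mm short of the stop.
- grip_post (a point): Point on the axis of the shuttle's grip post, 17 mm below the post's top. The post is black, 16 mm (shuttle x) by 30 mm (shuttle y), stands from the shuttle's top (z = 26 mm) to z = 68 mm, at shuttle x = -70 mm.
- front_face (a point): On the centre line of the shuttle's front end face (shuttle x = 85 mm), 16 mm above its underside.
- well0 (a point): Centre of the mouth of well 0 in the shuttle's top (nearest the grip post); 26 mm wide, bottom 18 mm below; axes as the shuttle's.
- well1 (a point): Centre of the mouth of well 1 in the shuttle's top (the middle one); 26 mm wide, bottom 18 mm below; axes as the shuttle's.
- well2 (a point): Centre of the mouth of well 2 in the shuttle's top (nearest the front); 26 mm wide, bottom 18 mm below; axes as the shuttle's.
- seat0 (a point): Where the middle of a fuse standing fully down in well 0 lies (11 mm above the well's mouth).
- seat1 (a point): Where the middle of a fuse standing fully down in well 1 lies (11 mm above the well's mouth).
- seat2 (a point): Where the middle of a fuse standing fully down in well 2 lies (11 mm above the well's mouth).
- tray: Fixed black plastic tray with low walls, 170 x 110 mm outside, 16 mm high, walls and floor 4 mm thick. Origin: centre of its underside; x along its long side. The three fuses stand in it in a row along its x, about 50 mm apart, each up to 20 mm off its middle line.
- fuse0: Loose cylindrical fuse standing upright in the tray: white ceramic with steel end caps, 22 mm across, 58 mm long, 50 g. Origin: centre of its lower end; z along its length. All three fuses are alike and any may go in any well.
- fuse1: Loose cylindrical fuse standing upright in the tray: white ceramic with steel end caps, 22 mm across, 58 mm long, 50 g. Origin: centre of its lower end; z along its length. All three fuses are alike and any may go in any well.
- fuse2: Loose cylindrical fuse standing upright in the tray: white ceramic with steel end caps, 22 mm across, 58 mm long, 50 g. Origin: centre of its lower end; z along its length. All three fuses are alike and any may go in any well.
- fuse0_mid (a point): Middle of fuse 0, 29 mm above its lower end.
- fuse1_mid (a point): Middle of fuse 1, 29 mm above its lower end.
- fuse2_mid (a point): Middle of fuse 2, 29 mm above its lower end.
- mug: Bystander: white mug, 80 mm wide, 90 mm high, upright; origin at the centre of its underside.
- screwdriver: Bystander: screwdriver with an orange handle lying on the bench.
- supply_unit: Bystander: aluminium power supply unit, 100 x 130 x 50 mm, beside the work; origin at the centre of its underside.
Not all that is in view belongs to the job. What is shaped like the fuse1 but purple or red is not meant.

How it is judged:
By the outcome, as a careful person would: the job done as asked, in the order asked, and still so for the second after the job is handed in, while the arm keeps its last pose, push and grip.
It also fails if it takes over 72 s, if anything falls off the work surface, if the arm or the gripper's body presses on something with over 40 N, if the wrist force passes 120 N, or if a joint passes its speed limit or range.

ROBOT

A 6-joint arm with a two-finger parallel gripper is mounted at the origin on the work surface. World frame = base frame: x ahead of the robot, y to its left, z up, the work surface at z = 0. Lengths are in mm, angles in rad, forces in N, time in s.
With the tool pointing down it reaches from about 400 to 925 mm from the base axis. Payload 3.4 kg.
Tool frame: the origin (TCP) lies between the finger pads; the fingertips stand 19 mm ahead of it and the grasp point (between the pads) is the TCP; z points along the fingers, y is the line along which they close (so a half turn about z gives the same grasp; the last joint's range is limited). The gripper opens to 85 mm and grips with 20 to 120 N. Pads are 22 mm wide; open, the fingers measure 114 mm over their backs; the gripper's body (76 mm by 85 mm) begins 54 mm behind the grasp point. The pads swing forward as they close: fully open they stand 13 mm farther back than shut.
Start: joints at [1.083, 0.307, 1.506, -0, 1.328, -0.073], TCP at [231.226, 526.465, 214.905] pointing down, gripper open.
Joint ranges: [-3.12, 3.12], [-1.05, 2.28], [0.14, 2.33], [-1.42, 4.57], [0.1, 2.73], [-2.68, 2.68]. Speed limits (rad/s): [2.57, 2.57, 3.14, 3.14, 3.14, 3.14].

INTERFACE

Orientations are given as a 3x3 rotation matrix whose columns are the frame's x, y, z axes.
In Python, from station import bot gives the robot as it stands. Calls block until the motion is done:
- bot.move_pose(position, orientation): joint-space move of the TCP to a pose.
- bot.line_to(position, orientation=None, rate=150): straight line of the TCP; orientation=None keeps the orientation; rate is the mean speed in mm/s.
- bot.set_joints(angles): joint-space move.
- bot.command_gripper(opening): finger opening in mm; the grip force is fixed at half the most; returns when the fingers have stopped.
- bot.sleep(seconds).
- bot.ik(position, orientation): joint angles nearest the present ones, or None.
- bot.sense(): the state.
- bot.snapshot(name): name is "scene" or "side" or "wrist"; returns (picture, depth): 420x560x3 uint8, blue, green, red; 420x560 float32, mm along the optical axis (not along the pixel's ray), 0 where there is no reading.
- bot.get_calibration(name): a dict with "fx", "fy", "cx", "cy" (pixels), "dist_coeffs" ([k1, k2, p1, p2, k3] as OpenCV has them; the pictures are not rectified), "view" (4x4, takes a point from world to camera coordinates). Camera axes: x right, y down, z forward; pixel columns grow to the right and rows downward; lengths in mm; the calibration is good to about 2 mm. A picture is of the moment at which its call begins: read the wrist's pose just before it. get_calibration takes no time and is no camera call; for the wrist camera it gives the pose at the moment of the call.
A pose or a line that the arm cannot do raises bot.IKError and nothing moves.
- bot.sign_off(): hands the job in; it is judged then, once.
The state is a dict: "time_s": time; "q": joint angles; "qvel": joint speeds; "effort": joint torques, N m; "position": TCP position; "eef_rot": TCP orientation; "ft_force": force on the tool from outside, world axes, zero at the start; "torque": the same for the moment, N m; "gripper_width": finger opening in mm; "finger_force": force on a finger pad.
Only numpy, scipy, OpenCV 4.12 (cv2) and the standard library are available. Lean on these libraries where they do the work, as an engineer would, in place of code of your own. Each camera call takes 0.05 s, during which the arm holds its last target. There are 200 camera calls.

## Working session

There is one attempt and no reset: what is moved stays moved. The work goes in short steps, each a Python script; the robot and the scene stay as the last script left them, time stands still between calls to the robot, and variables do not carry over. Pictures are saved under pics/ and viewed, at most 10 in all, crops included, and the job is handed in when it is done.

```bash
ls; mkdir -p pics; cat > h.py <<'E'
import numpy as np, cv2
from station import bot
def snap(n):
    c=bot.get_calibration(n); p,d=bot.snapshot(n); return p,d,c
def K(c): return np.array([[c['fx'],0,c['cx']],[0,c['fy'],c['cy']],[0,0,1.]])
def rays(c,uv):
    u=cv2.undistortPoints(np.array(uv,float).reshape(-1,1,2),K(c),np.array(c['dist_coeffs'],float)).reshape(-1,2)
    V=np.array(c['view']); R=V[:3,:3]; o=-R.T@V[:3,3]
    return o,np.c_[u,np.ones(len(u))]@R
def onplane(c,uv,z):
    o,d=rays(c,uv); return o+d*((z-o[2])/d[:,2])[:,None]
def cloud(c,dep):
    v,u=np.nonzero(dep>0); o,d=rays(c,np.c_[u,v]); 
    P=np.full(dep.shape+(3,),np.nan); P[v,u]=o+d*dep[v,u][:,None]; return P
def down(yaw):  # tool y axis at direction yaw, z down
    y=np.array([np.cos(yaw),np.sin(yaw),0]); z=np.array([0,0,-1.]); return np.c_[np.cross(y,z),y,z]
E
python3 - <<'E'
from h import *
for n in ['scene','side','wrist']:
    p,d,c=snap(n); cv2.imwrite(f'pics/{n}0.png',p); np.savez(f'pics/{n}0.npz',p=p,d=d,v=np.array(c['view']))
    V=np.array(c['view']);print(n,(-V[:3,:3].T@V[:3,3]).round(),c['fx'])
s=bot.sense();print(s['eef_rot'],s['ft_force'],s['time_s'])
E
```

```text
pics
scene [1156. -139.  855.] 408.94030683854055
side [ 28. 548. 491.] 389.18930080864794
wrist [169. 554. 373.] 338.5127768997849
[[-9.15599573e-01  4.02090574e-01 -7.68922137e-04]
 [ 4.02091283e-01  9.15598531e-01 -1.38919295e-03]
 [ 1.45442590e-04 -1.58112136e-03 -9.99998739e-01]] [ 0.1465814  -0.50634579 -0.06294423] 0.15
```

View pics/scene0.png

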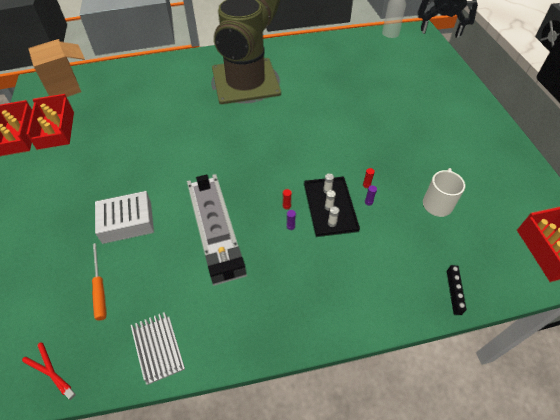

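View pics/side0.png

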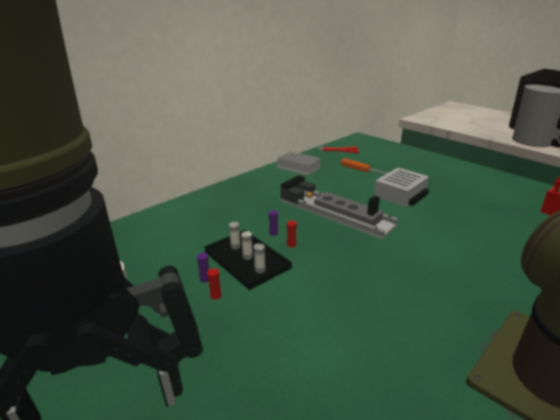

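The scene view shows the three white fuses standing in the black tray at about (329,183), (331,200) and (334,216). The red and purple lookalikes, at (287,198), (291,219), (369,177) and (371,195), stand outside the tray and are not meant. The shuttle's post is at (204,183), its wells at about (209,208), (213,217) and (216,231), and the plunger and stop at (222,255). The mug is at (444,193), the supply unit at (124,216) and the screwdriver at (98,290).

```bash
python3 - <<'E'
from h import *
z=np.load('pics/scene0.npz'); c=bot.get_calibration('scene'); p,d=z['p'],z['d']
print('fuse tops',onplane(c,[(329,177),(330,194),(334,210)],62).round(1))
print('post top',onplane(c,[(204,178)],76).round(1),'wells',onplane(c,[(209,209),(212,217),(215,231)],34).round(1))
print('supply',onplane(c,[(123,204)],50).round(1),'mug',onplane(c,[(447,182)],90).round(1),'reds',onplane(c,[(287,192),(291,213),(369,171),(371,188)],58).round(1))
P=cloud(c,d)
for a in [(204,180),(331,194),(215,231),(225,268)]: print(a,P[a[1],a[0]].round(1))
cv2.imwrite('pics/crop1.png',cv2.resize(p[150:300,170:400],None,fx=3.4,fy=3.4,interpolation=cv2.INTER_CUBIC))
E
```

```text
fuse tops [[522.9 130.8  62. ]
 [576.2 117.4  62. ]
 [625.  112.7  62. ]]
post top [[ 468.9 -179.9   76. ]] wells [[ 535.8 -180.9   34. ]
 [ 561.6 -176.5   34. ]
 [ 603.9 -174.4   34. ]]
supply [[ 485.7 -389.2   50. ]] mug [[623.2 400.7  90. ]] reds [[544.   16.2  58. ]
 [608.4  10.9  58. ]
 [522.6 239.5  58. ]
 [577.3 224.8  58. ]]
(204, 180) [ 472.  -180.8   72. ]
(331, 194) [576.2 120.   61.2]
(215, 231) [ 592.  -175.2   16.3]
(225, 268) [ 717.2 -164.4   51.8]
```

View pics/crop1.png

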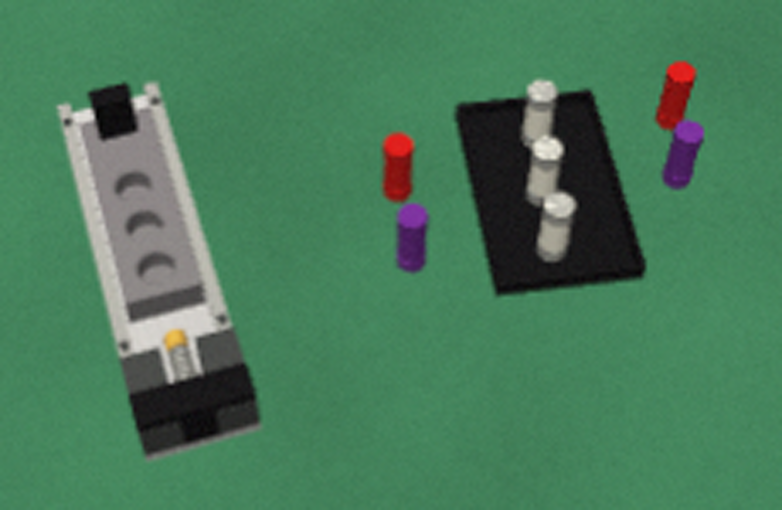

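The crop shows three white fuses with steel caps in the tray, so these are the ones meant. The red and purple cylinders are outside it. Next I look from above with the wrist camera.

```bash
python3 - <<'E'
from h import *
def look(name,pos):
    bot.move_pose(pos,down(np.pi/2)); bot.sleep(.2)
    p,d,c=snap('wrist'); V=np.array(c['view']); np.savez(f'pics/{name}.npz',p=p,d=d,v=V)
    print(name,'cam',(-V[:3,:3].T@V[:3,3]).round(1),'axis',V[2,:3].round(3),bot.sense()['position'].round(1) if hasattr(bot.sense()['position'],'round') else bot.sense()['position'])
    return p,d,c
out=[]
for name,pos,zt in [('tray',(640,118,250),62),('shut',(630,-175,250),34)]:
    p,d,c=look(name,pos); P=cloud(c,d); z=P[...,2]
    m=(np.abs(z-zt)<5).astype(np.uint8)*255
    cs,_=cv2.findContours(m,cv2.RETR_CCOMP,cv2.CHAIN_APPROX_NONE)
    for k in cs:
        a=cv2.contourArea(k)
        if 150<a<1500:
            (x,y),r=cv2.minEnclosingCircle(k); mm=cv2.moments(k); g=(mm['m10']/mm['m00'],mm['m01']/mm['m00'])
            print(a,(round(x),round(y),round(r,1)),onplane(c,[(x,y),g],zt).round(1).tolist())
    out.append(p[:,80:480])
cv2.imwrite('pics/pair.png',np.hstack(out)); print(bot.sense()['time_s'])
E
```

```text
tray cam [571.6 119.4 409. ] axis [ 0.27   0.    -0.963] [639.7 118.8 250. ]
318.0 (276, 167, 10.6) [[624.1, 115.1, 62.0], [624.0, 115.2, 62.0]]
268.0 (177, 152, 10.0) [[608.1, 13.8, 62.0], [608.0, 13.6, 62.0]]
341.0 (536, 168, 36.4) [[622.5, 393.5, 62.0], [618.3, 372.7, 62.0]]
311.0 (388, 123, 11.2) [[578.7, 227.1, 62.0], [578.7, 227.8, 62.0]]
333.5 (282, 118, 10.9) [[574.3, 121.5, 62.0], [574.5, 121.5, 62.0]]
330.5 (177, 87, 11.2) [[544.4, 18.7, 62.0], [544.7, 18.4, 62.0]]
346.5 (406, 65, 11.7) [[523.4, 241.3, 62.0], [523.8, 241.8, 62.0]]
378.5 (295, 61, 12.0) [[520.9, 133.4, 62.0], [520.9, 133.3, 62.0]]
shut cam [ 562.2 -172.9  409. ] axis [ 0.271  0.001 -0.963] [ 630.3 -173.5  250.1]
187.0 (184, 347, 29.3) [[857.1, -300.1, 34.0], [859.3, -301.5, 34.0]]
208.0 (188, 342, 33.1) [[849.0, -292.7, 34.0], [850.2, -292.9, 34.0]]
263.5 (132, 57, 50.6) [[502.3, -328.6, 34.0], [503.2, -327.7, 34.0]]
465.0 (282, 146, 12.6) [[595.4, -170.8, 34.0], [595.4, -170.7, 34.0]]
485.0 (279, 111, 13.0) [[558.1, -174.5, 34.0], [558.0, -174.4, 34.0]]
524.5 (275, 74, 13.7) [[520.6, -178.6, 34.0], [520.7, -178.1, 34.0]]
3.8583
```

View pics/pair.png

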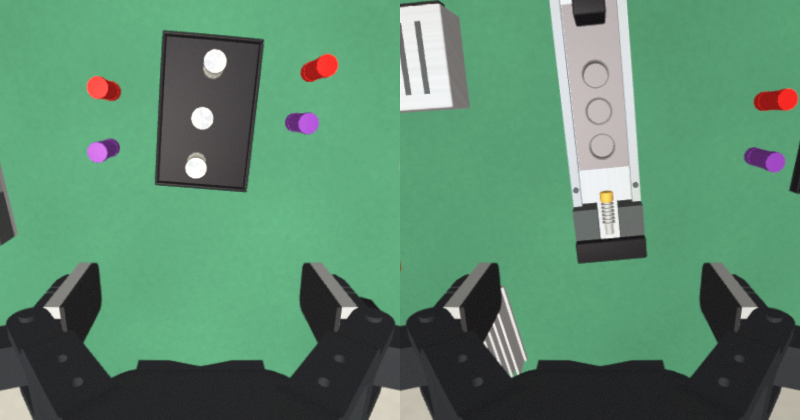

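The left half shows the three white fuses at full-picture pixels (295,61), (282,118) and (276,167). The right half shows the wells at (275,74), (279,111) and (282,146), about 37.5 mm apart against 38 expected, and the station yaw comes out near 0.10. A half-turned view of the wells will show any hand-eye bias.

```bash
python3 - <<'E'
from h import *
bot.move_pose((500,-175,250),down(-np.pi/2))
for i in range(3): bot.sleep(.3); print(np.round(bot.sense()['position'],2))
p,d,c=snap('wrist'); z=cloud(c,d)[...,2]; m=(np.abs(z-34)<5).astype(np.uint8)*255
cs,_=cv2.findContours(m,cv2.RETR_CCOMP,cv2.CHAIN_APPROX_NONE)
for k in cs:
    a=cv2.contourArea(k)
    if 300<a<1500:
        (x,y),r=cv2.minEnclosingCircle(k); print(a,(round(x),round(y),round(r,1)),onplane(c,[(x,y)],34).round(1).tolist())
k=(np.abs(z-76)<6).astype(np.uint8)*255
cs,_=cv2.findContours(k,cv2.RETR_EXTERNAL,cv2.CHAIN_APPROX_NONE)
for k in cs:
    if cv2.contourArea(k)>200:
        r=cv2.minAreaRect(k); print('post?',r,onplane(c,[r[0]],76).round(1))
cv2.imwrite('pics/rot.png',p); print(bot.sense()['time_s'],bot.sense()['q'])
E
```

```text
[ 500.05 -174.98  249.97]
[ 500.01 -175.01  250.01]
[ 500.01 -174.99  250.  ]
447.0 (284, 160, 12.5) [[520.9, -178.9, 34.0]]
492.0 (281, 124, 13.1) [[558.8, -175.5, 34.0]]
532.5 (277, 89, 13.7) [[595.8, -171.3, 34.0]]
post? ((289.44512939453125, 217.506103515625), (15.902141571044922, 28.8226318359375), 83.6598129272461) [[ 466.7 -184.2   76. ]]
7.3917 [-4.16435260e-01  2.17551656e-01  1.54307149e+00  3.50066375e-05
  1.38095708e+00  1.15438143e+00]
```

```bash
cat >> h.py <<'E'
YAW=0.1013; T=down(YAW-np.pi/2); U=np.array([np.cos(YAW),np.sin(YAW)])
W1=np.array([558.4,-175.0]); WELL=[W1-38*U,W1,W1+38*U]
FUSE=[(520.9,133.4),(574.4,121.5),(624.1,115.1)]; H=42
def fz(): return np.round(bot.sense()['ft_force'],1)
def pick(f):
    bot.move_pose((*f,130),T); bot.line_to((*f,4+H),rate=150); bot.sleep(.25)
    bot.command_gripper(15); s=bot.sense(); print('grip',s['gripper_width'],s['finger_force'],np.round(s['position'],1))
    bot.line_to((*f,150),rate=200); print('w',bot.sense()['gripper_width'])
def place(w):
    bot.move_pose((*w,150),T); bot.line_to((*w,38+H),rate=150); bot.sleep(.35); b=fz()
    for z in (32,28,22,16.5):
        bot.line_to((*w,z+H),rate=60); df=fz()-b; print(z,df,np.round(bot.sense()['position'],1))
        if df[2]>10 and z>17: print('BLOCKED'); bot.line_to((*w,38+H)); return False
    return True
def release(w):
    bot.command_gripper(45); bot.line_to((*w,150),rate=200)
E
python3 - <<'E'
from h import *
bot.command_gripper(50); pick(FUSE[2])
ok=place(WELL[2]); print(ok)
if ok: bot.sleep(.1); print(fz()); release(WELL[2])
print(bot.sense()['time_s'])
E
```

```text
grip 15.241312867808654 0.0 [624.1 115.1  46. ]
w 14.992727814957263
32 [-0.8 -0.8  0.3] [ 595.6 -171.    73.4]
28 [-1.1 -0.9  0.2] [ 595.9 -171.1   69.5]
22 [-0.7 -1.2 -0.7] [ 595.8 -171.    63.4]
16.5 [ 0.1 -1.5  0. ] [ 595.8 -171.    58. ]
True
[0.4 0.4 0.4]
15.35
```

The gripper closed with nothing between the pads, so I look at the tray again.

```bash
python3 - <<'E'
from h import *
bot.move_pose((500,118,250),T); bot.sleep(.4)
p,d,c=snap('wrist'); z=cloud(c,d)[...,2]; m=(np.abs(z-62)<5).astype(np.uint8)*255
cs,_=cv2.findContours(m,cv2.RETR_CCOMP,cv2.CHAIN_APPROX_NONE)
for k in cs:
    a=cv2.contourArea(k)
    if 150<a<1500:
        (x,y),r=cv2.minEnclosingCircle(k); print(a,(round(x),round(y),round(r,1)),onplane(c,[(x,y)],62).round(1).tolist())
s,_,_=snap('scene'); s=cv2.resize(s[150:300,170:400],(400,261))
cv2.imwrite('pics/tray2.png',np.hstack([p[:,80:480],np.vstack([s,np.zeros((159,400,3),np.uint8)])]))
E
```

```text
320.5 (268, 161, 10.6) [[521.3, 132.9, 62.0]]
279.0 (381, 150, 10.6) [[545.1, 18.7, 62.0]]
291.0 (162, 149, 10.6) [[524.0, 241.7, 62.0]]
338.0 (285, 109, 11.0) [[574.7, 120.7, 62.0]]
320.5 (177, 94, 11.1) [[579.0, 228.0, 62.0]]
341.5 (396, 86, 11.3) [[608.2, 14.3, 62.0]]
391.0 (296, 57, 12.3) [[623.8, 115.1, 62.0]]
419.0 (16, 37, 38.6) [[621.2, 391.5, 62.0]]
```

View pics/tray2.png

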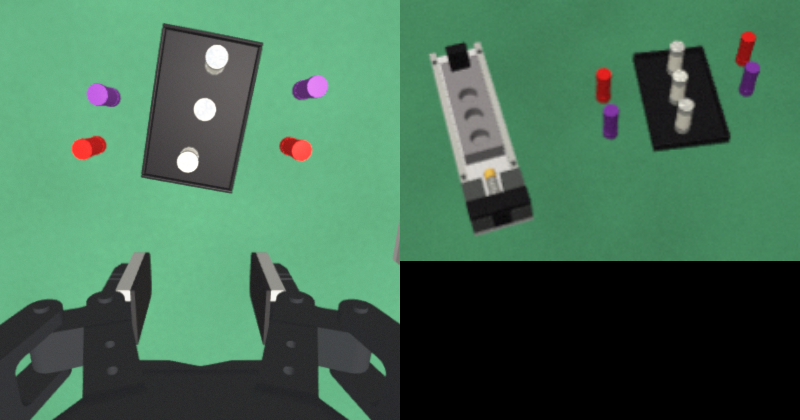

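The fuse is still standing at (623.8,115.1), untouched, and all three wells are empty. I check where the pads really are relative to the reported TCP.

```bash
python3 - <<'E'
from h import *
s=bot.sense(); print(np.round(s['position'],1),s['gripper_width'],s['time_s'])
p,d,c=snap('wrist'); P=cloud(c,d)
for u,v in [(225,265),(212,295),(207,300),(205,292),(335,265),(350,295),(345,285),(353,298)]: print((u,v),d[v,u].round(1),P[v,u].round(1),p[v,u])
V=np.array(c['view'])
for dz in (-19,0): 
  for sy in (-1,1):
    q=np.array(s['position'])+sy*22*np.array(s['eef_rot'])[:,1]+[0,0,dz]
    print('pred',dz,sy,q.round(1),cv2.projectPoints(q.reshape(1,3),cv2.Rodrigues(V[:3,:3])[0],V[:3,3],K(c),np.array(c['dist_coeffs'],float))[0].round(0).ravel())
print('fuse top z',P[57,296].round(1),P[161,268].round(1))
E
```

```text
[500.1 117.7 249.9] 45.14733788437119 17.0667
(225, 265) 137.5 [507.7 141.6 282.6] [36 35 38]
(212, 295) 115.5 [507.1 142.4 305.6] [78 78 82]
(207, 300) 115.1 [505.4 143.9 306.4] [217 223 224]
(205, 292) 114.5 [508.4 144.8 306.2] [241 245 246]
(335, 265) 137.5 [512.2  96.9 282.6] [38 37 38]
(350, 295) 114.6 [512.3  95.5 306.4] [132 136 139]
(345, 285) 117.8 [513.9  96.8 302.5] [36 34 36]
(353, 298) 114.9 [511.3  94.3 306.4] [243 247 247]
pred -19 -1 [497.9 139.6 230.9] [242. 242.]
pred -19 1 [502.3  95.8 230.9] [320. 242.]
pred 0 -1 [497.9 139.6 249.9] [238. 255.]
pred 0 1 [502.3  95.8 249.9] [324. 255.]
fuse top z [623.8 115.4  62.3] [521.8 132.8  62.3]
```

```bash
python3 - <<'E'
from h import *
def tips():
    p,d,c=snap('wrist'); P=cloud(c,d); s=bot.sense(); L=(P-np.array(s['position']))@np.array(s['eef_rot'])
    m=(P[...,2]>120)&(np.arange(420)[:,None]<330)
    for side in (-1,1):
        q=L[m&(np.sign(L[...,1])==side)&(abs(L[...,1])<60)]
        zt=np.percentile(q[:,2],99.5); t=q[q[:,2]>zt-4]; print(round(s['gripper_width'],1),'tip z',zt.round(1),'max',q[:,2].max().round(1),'x',t[:,0].min().round(1),t[:,0].max().round(1),'y',np.abs(t[:,1]).min().round(1))
tips()
bot.command_gripper(22); tips(); print(bot.sense()['finger_force'],bot.sense()['time_s'])
E
```

```text
45.2 tip z -20.6 max -18.1 x -10.0 11.6 y 22.6
45.2 tip z -20.8 max -18.2 x -9.2 11.8 y 21.7
21.9 tip z -21.1 max -17.5 x -10.5 11.9 y 11.2
21.9 tip z -21.0 max -17.2 x -9.9 11.9 y 10.2
0.0 17.5667
```

Seen by the wrist depth, the fingertips are about 19 mm *behind* the reported TCP, not 19 mm ahead of it. The closed pads therefore passed about 3 mm over the fuse top, which matches the miss. I correct the height by 38 mm and go down in guarded steps, stopping if the grip is wrong.

```bash
cat >> h.py <<'E'
H=6   # tips really stand ~18 mm behind the reported TCP
FUSE=[(521.2,133.1),(574.6,121.0),(623.9,115.1)]; LIFT=110
def pick(f):
    bot.move_pose((*f,LIFT),T); bot.line_to((*f,50),rate=200); bot.sleep(.2); b=fz()
    for z in (25,4+H):
        bot.line_to((*f,z),rate=120); df=fz()-b
        if abs(df).max()>10: bot.line_to((*f,LIFT)); raise SystemExit(f'touch {z} {df}')
    bot.sleep(.15); bot.command_gripper(15); s=bot.sense(); print('grip',s['gripper_width'],s['finger_force'],np.round(s['position'],1))
    if not 20<s['gripper_width']<24: bot.command_gripper(50); bot.line_to((*f,LIFT)); raise SystemExit('bad grip')
    bot.line_to((*f,LIFT),rate=200); print('w',bot.sense()['gripper_width'])
def place(w):
    bot.move_pose((*w,LIFT),T); bot.line_to((*w,38+H),rate=150); bot.sleep(.35); b=fz()
    for z in (32,28,22,16.5):
        bot.line_to((*w,z+H),rate=60); df=fz()-b; print(z,df,np.round(bot.sense()['position'],1))
        if df[2]>10 and z>17: print('BLOCKED'); bot.line_to((*w,38+H)); return False
    return True
def release(w):
    bot.command_gripper(45); bot.line_to((*w,LIFT),rate=200)
E
python3 - <<'E'
from h import *
bot.command_gripper(50); pick(FUSE[2])
ok=place(WELL[2]); print(ok)
if ok: bot.sleep(.1); print(fz()); release(WELL[2])
print(bot.sense()['time_s'])
E
```

```text
grip 20.74532697368463 58.55318784713745 [624.4 115.2  10.6]
w 20.613207278537608
32 [-2.   0.   0.6] [ 595.6 -171.1   37.5]
28 [-0.7  0.   0.8] [ 595.9 -171.1   33.5]
22 [-1.8  0.3 -0.4] [ 595.7 -171.    27.4]
16.5 [-0.8 -0.1  1.9] [ 596.9 -171.4   22.6]
True
[ 1.3 -0.1  1.3]
25.275
```

```bash
python3 - <<'E'
from h import *
for i in (1,0):
    pick(FUSE[i]); ok=place(WELL[i])
    if not ok: raise SystemExit('blocked, still held')
    bot.sleep(.1); release(WELL[i]); print(bot.sense()['time_s'])
bot.move_pose((500,-175,220),T); bot.sleep(.4)
p,d,c=snap('wrist'); z=cloud(c,d)[...,2]; m=(np.abs(z-74)<9).astype(np.uint8)*255
cs,_=cv2.findContours(m,cv2.RETR_EXTERNAL,cv2.CHAIN_APPROX_NONE)
for k in cs:
    if 150<cv2.contourArea(k)<2000:
        r=cv2.minAreaRect(k); mk=np.zeros_like(m); cv2.drawContours(mk,[k],-1,255,-1)
        print(np.round(r[0]),np.round(r[1],1),onplane(c,[r[0]],74).round(1),'z med',np.median(z[mk>0]).round(1))
cv2.imwrite('pics/loaded.png',p)
E
```

```text
grip 20.47493860948095 58.50019812583923 [575.1 121.1  10.7]
w 20.48636467243802
32 [-0.3  0.1  0. ] [ 557.8 -174.9   37.5]
28 [0.1 0.  0.2] [ 558.1 -174.9   33.6]
22 [0.1 0.1 0.4] [ 557.9 -174.8   27.4]
16.5 [ 0.7 -1.1  1. ] [ 559.2 -175.3   22.7]
32.95
grip 20.454471947521483 58.49110186100006 [521.6 133.2  10.6]
w 20.641879242547816
32 [-1.   0.2  0.8] [ 520.  -178.7   37.5]
28 [-0.9 -0.1  0. ] [ 520.3 -178.7   33.6]
22 [-0.2  0.   1.2] [ 520.2 -178.6   27.5]
16.5 [0.7 0.6 2.8] [ 521.3 -179.2   22.7]
40.7333
[287. 226.] [18. 30.] [[ 467.5 -184.1   74. ]] z med nan
[288. 169.] [24. 23.] [[ 521.4 -178.8   74. ]] z med 73.9
[288. 126.] [24. 24.] [[ 559.2 -175.1   74. ]] z med nan
[288.  81.] [26. 23.] [[ 596.4 -170.7   74. ]] z med nan
```

View pics/loaded.png

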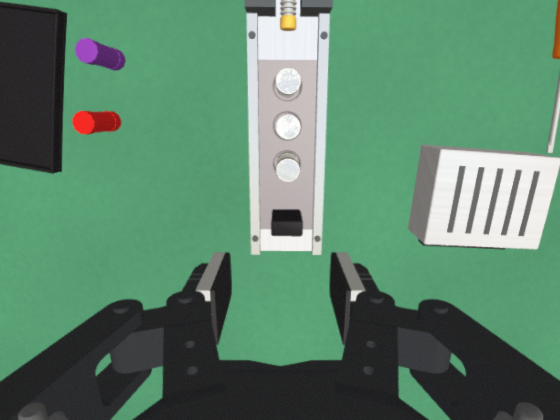

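All three fuses stand in the wells at pixels (288,81), (288,126) and (288,169), with the tops at about z = 74 as expected. The front is well clear of the brass plunger at (288,20), and the post is at (287,226). Next I grip the post and push.

```bash
python3 - <<'E'
from h import *
p,d,c=snap('wrist'); z=cloud(c,d)[...,2]
print('tops z',[np.nanmedian(z[v-4:v+5,283:293]).round(1) for v in (81,126,169)])
g=np.array([466.9,-184.2])
bot.move_pose((*g,LIFT),T); bot.line_to((*g,55),rate=200); bot.sleep(.2); b=fz()
bot.line_to((*g,24),rate=100); print('down',fz()-b)
if abs(fz()-b).max()>12: raise SystemExit('touch')
bot.command_gripper(20); s=bot.sense(); print('grip',s['gripper_width'],s['finger_force'],s['time_s']); b=fz()
bot.line_to((*(g+15*U),24),rate=60); bot.sleep(.2); b=fz(); print('base',b)
x=15
while x<66:
    x+=3 if x<30 else 1.5
    bot.line_to((*(g+x*U),24),rate=50); s=bot.sense(); f=-(np.array(s['ft_force'])-b)[:2]@U
    a=(np.array(s['position'])[:2]-g)@U; print(x,round(a,1),round(f,1),end=' | ')
    if f>22: break
bot.sleep(.3); s=bot.sense(); print('\nend',x,(np.array(s['position'])[:2]-g)@U,np.array(s['ft_force'])-b,s['gripper_width'],s['finger_force'],s['time_s'])
E
```

```text
tops z [np.float64(73.9), np.float64(73.9), np.float64(73.8)]
down [-0.2  0.4  0.1]
grip 29.201495429390253 59.99648630619049 43.65
base [2.8 0.6 5.3]
18 18.1 4.5 | 21 20.6 5.2 | 24 23.5 5.2 | 27 26.5 5.4 | 30 29.1 5.7 | 31.5 29.2 9.9 | 33.0 30.0 11.2 | 34.5 31.1 12.0 | 36.0 32.3 12.8 | 37.5 33.4 14.2 | 39.0 34.6 14.8 | 40.5 35.8 14.4 | 42.0 37.0 15.9 | 43.5 38.1 16.4 | 45.0 39.3 17.9 | 46.5 40.2 18.3 | 48.0 41.2 18.1 | 49.5 42.4 19.1 | 51.0 43.5 19.8 | 52.5 44.6 21.1 | 54.0 44.6 24.3 | 
end 54.0 44.63570062085018 [-23.60237736  -6.94077157  18.95947566] 29.250960604503753 62.730746269226074 49.8
```

```bash
python3 - <<'E'
from h import *
g=np.array([466.9,-184.2])
for x in (55.5,57,58.5):
    bot.line_to((*(g+x*U),24),rate=50); bot.sleep(.15); s=bot.sense(); print(x,((np.array(s['position'])[:2]-g)@U).round(2),np.round(s['ft_force'],1))
print(s['gripper_width'],s['finger_force'],s['time_s'])
p,d,c=snap('wrist'); q,d2,c2=snap('scene'); r,_,_=snap('side')
z=cloud(c2,d2)
cv2.imwrite('pics/end.png',np.hstack([cv2.resize(p[:,130:430],(400,560)),cv2.resize(q[160:300,160:260],(400,560),interpolation=cv2.INTER_CUBIC)]))
E
```

```text
55.5 44.59 [-22.9  -6.5  26.1]
57 44.5 [-27.2  -7.9  28.3]
58.5 44.5 [-29.   -9.8  30.2]
29.640602216951063 63.63632082939148 51.0
```

View pics/end.png

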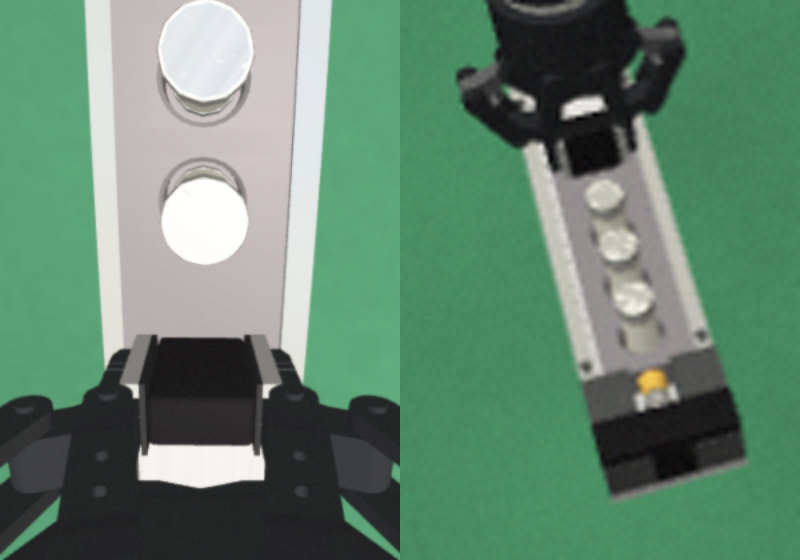

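The picture shows the post gripped between both pads, all three fuses upright, and the shuttle front flush on the dark shoulders with no channel floor showing between. Three further advances of 1.5 mm each only raised the force and did not move it.

```bash
python3 -c "
from station import bot
print(bot.sign_off())"
```

```text
the job is handed in; nothing more can be done
None
```

I handed the job in at about 51 s: all three fuses stand fully down in the wells, and the gripper is still holding the post and pressing the shuttle against the stop with about 30 N.

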